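# Close the bottle case: flap first, then lid

## Robot

A 6-joint arm with a two-finger parallel gripper is mounted at the origin on the work surface. World frame = base frame: x ahead of the robot, y to its left, z up, the work surface at z = 0. Lengths are in m, angles in rad, forces in N, time in s.
With the tool pointing down it reaches from about 0.3 to 0.875 m from the base axis. Payload 6.4 kg.
Tool frame: the origin (TCP) lies at the very end of the fingers, on their centre line; the grasp point (between the pads) lies 19 mm behind it; z points along the fingers, x is the direction in which the jaws open and shut, and the axes are right-handed (so a half turn about z gives the same grasp; the last joint's range is limited). The gripper opens to 85 mm and grips with 20 to 120 N. Pads are 22 mm wide; open, the fingers measure 114 mm over their backs; the gripper's body (76 mm by 85 mm) begins 54 mm behind the grasp point. The pads swing forward as they close: fully open they stand 13 mm farther back than shut.
Start: joints at [-1.535, 0.181, 1.607, -0, 1.354, -0.206], TCP at [0.138, -0.558, 0.231] pointing down, gripper open.
Joint ranges: [-2.99, 2.99], [-0.89, 2.07], [0.3, 2.58], [-1.14, 4.28], [0, 2.63], [-3.12, 3.12]. Speed limits (rad/s): [2.57, 2.57, 3.01, 3.14, 3.14, 3.14].

## Interface

Orientations are given as [roll, pitch, yaw] about the fixed x, y, z axes, in that order (R = Rz(yaw) Ry(pitch) Rx(roll)).
In Python, from plant import env, snapshot gives the robot as it stands.
- The arm moves only by the tool move_arm, never from a script. Its argument "steps" is text: rows parted by semicolons, each of 7 numbers parted by spaces: the gripper command: -1 is shut, 1 is fully open, values between are in proportion, then the shift along the tool's x, y, z in m, then the turn, a rotation vector about the tool's x, y, z in degrees. A call has 1 to 10 rows; each row is the pose to reach, as a shift and turn from the pose commanded when the call began, along the tool's axes at that moment; what a row does not reach only later rows make up. A row lasts 1/10 s, in which the tool goes at most 50 mm and 8.59 degrees, less where a joint would pass 70% of its speed; a pose out of reach is approached as far as the arm can. A call with a gripper value outside its range is refused whole. The fingers move at their own pace and stop on an object; "newtons" is the grip in N (left out, the last holds). Time passes only in rows, so rows that repeat a pose let the fingers close. It gives the time, the measured TCP pose, the force and the opening at its end, in the units of the state.
- env.sense(): the state, without advancing time (a new reading comes with each control period).
- snapshot(name): name is "scene" or "top" or "wrist"; returns a dict with "image" (480x640x3 uint8, red, green, blue), "fov_y" (degrees; the focal length in pixels is half the picture's height over the tangent of half this angle, whatever the lens; pixels are square), "cx", "cy" (the principal point, pixels), "distortion" ([k1, k2, p1, p2, k3] as OpenCV has them; the pictures are not rectified), "extrinsics" (4x4, takes a point from camera to world coordinates). Camera axes: x right, y up, looking along -z (the intrinsics and any distortion apply to the point x, -y, -z); pixel columns grow to the right and rows downward; lengths in m; the calibration is good to about 2 mm. A picture is of the moment at which its call begins. There is no depth.
- env.finish_job(): hands the job in, once; it reports no verdict.
The state is a dict: "t": time; "joint_positions": joint angles; "dq": joint speeds; "joint_torque": joint torques, N m; "position": TCP position; "tcp_rot": TCP orientation; "force": force on the tool from outside, world axes, zero at the start; "ft_torque": the same for the moment, N m; "grip_width": finger opening in m.
Only numpy, scipy, OpenCV 4.12 (cv2) and the standard library are available. Lean on these libraries where they do the work, as an engineer would, in place of code of your own. Each camera call takes 0.05 s, during which the arm holds its last target.

## Task

Close up the open bottle case for the shelf: push the small inner flap that stands upright down until it lies flat over the bottles, and only then push the big hinged lid over until it is fully shut on the case. Do it by pushing with the fingertips on the outer faces only: do not pinch or grip the flap or the lid, and keep the fingers off their padded inner faces. Leave the bottles, jar, jug, bowl, funnel and spatula round the case standing where they are.

Things in the scene. Friction and masses are not known exactly. Their poses are not given: they have to be found in the camera images.
- case: grey open case fixed to the table, 140 (x) x 220 (y) x 90 mm high, rim 90 mm above the table. Origin: centre of its underside. The lid is hinged along its +y rim, the flap inside along its -y wall; both hinges run along the case's own x axis.
- flap (a joint): angle of the flap, rad: 0 = folded flat inside the case (a hard stop), about 1.5 = upright, 1.7 = its outward stop. Stiff friction hinge: it stays where it is left; about 1 to 2 N near its free edge folds it. While it stands up, it blocks the lid.
- flap_hinge (a point): middle of the flap's hinge line, in the case's frame at (0, -97, 77) mm. The flap is a flat aluminium plate 122 mm wide (along x), 110 mm from hinge to free edge, with a thin grey pad, not to be touched by the fingers, on its inner face (the one facing the lid). Seen from the hinge, it points to the case's +y when folded and up when upright. Its outer face (facing the case's -y side when upright, facing up when folded) lies 4 mm from the plane through the hinge line.
- flap_edge (a point): middle of the flap's free edge, 110 mm from the hinge: the top edge when upright; when folded it lies 13 mm past the case's centre towards +y, 79 mm above the table, 11 mm below the rim.
- lid (a joint): angle of the lid, rad: 0 = fully shut on the rim (a hard stop), 1.57 = upright, starts 1.7 to 1.92, leaning back away from the case; 2.0 = its back stop. Stiff friction hinge: it stays where it is left at any angle; about 2 to 4 N near its free edge moves it, and it must be pushed all the way down.
- lid_hinge (a point): middle of the lid's hinge line, in the case's frame at (0, 110, 90) mm. The lid is a flat grey panel 140 mm wide (along x), 226 mm from hinge to free edge, with a grey pad, not to be touched by the fingers, on its inner face. Seen from the hinge, it points to the case's -y when shut and up when upright. Its outer face (facing the case's +y side when upright, facing up when shut) lies 11 mm from the plane through the hinge line.
- lid_edge (a point): middle of the lid's free edge, 226 mm from the hinge: the top edge when open; when shut it reaches 6 mm past the case's -y wall, 97 mm above the table.
- bottle_a: bystander: clear capped bottle, 40 mm across, 110 mm tall, loose; origin under its centre
- bottle_b: bystander: another such bottle; origin under its centre
- jar: bystander: amber jar with black cap, 56 mm across, 70 mm tall, loose; origin under its centre
- jug: bystander: clear jug with a handle, 100 mm across, 110 mm tall, loose; origin under its centre
- bowl: bystander: white bowl, 110 mm across, 50 mm tall, loose; origin under its centre
- funnel: bystander: metal funnel standing mouth down, 72 mm across, 75 mm tall, loose; origin under its centre
- spatula: bystander: spatula lying flat on the table on the -x side of the case (the robot's), 200 mm long, loose

How it is judged:
By the outcome, as a careful person would: the job done as asked, in the order asked, and still so for the second after the job is handed in, with the robot touching nothing.
It also fails if it takes over 64 s, if anything falls off the work surface, if the arm or the gripper's body presses on something with over 40 N, if the wrist force passes 120 N, or if a joint passes its speed limit or range.

## Working session

There is one attempt and no reset: what is moved stays moved. The work goes in short steps, Python scripts to look and compute and a tool call to move; the robot and the scene stay as the last step left them, time stands still between calls to the robot, and variables do not carry over. Pictures are saved under pics/ and viewed, and the job is handed in when it is done.

Besides the shell and the picture viewer there is one more tool, called after "Emit:" as name(argument=value, ...) on one line, values as JSON. move_arm: Moves the arm, as the interface text tells. Its arguments: {"type":"object","properties":{"steps":{"type":"string"},"newtons":{"type":"number"}},"required":["steps"]}

```bash
ls; mkdir -p pics
python3 - <<'E'
from plant import env, snapshot
import cv2, numpy as np
print(env.sense())
for n in ["scene","top","wrist"]:
    s=snapshot(n); cv2.imwrite(f"pics/{n}0.png",s["image"][:,:,::-1]); print(n,s["fov_y"],s["cx"],s["cy"],s["distortion"],np.round(s["extrinsics"],3).tolist())
E
```

```text
pics
{'t': 0.0, 'joint_positions': array([-1.53532894e+00,  1.81598573e-01,  1.60800594e+00, -1.70461102e-05,
        1.35380076e+00, -2.06306620e-01]), 'dq': array([ 0.00017652,  0.00020065, -0.00023477,  0.00072551, -0.00019179,
       -0.00011248]), 'joint_torque': array([ 1.21128007e-03, -4.44870329e+01, -3.51336086e+01, -5.07499681e-05,
        9.08663176e-03, -1.71505246e-05]), 'position': array([ 0.13765744, -0.55770473,  0.23035281]), 'tcp_rot': array([-3.14123763e+00,  1.77758771e-03, -1.32901832e+00]), 'force': array([-0.3178354 , -0.11884898, -1.4824158 ]), 'ft_torque': array([-0.01819306,  0.0225399 , -0.0008655 ]), 'grip_width': 0.08533537568606701}
scene 54.536648709489015 322.8785763189074 233.28853290791147 [-0.05380549  0.          0.          0.          0.        ] [[-0.779, -0.371, 0.505, 0.973], [0.627, -0.453, 0.634, 0.647], [-0.006, 0.81, 0.586, 0.627], [0.0, 0.0, 0.0, 1.0]]
top 54.9908031482376 318.0002274482816 238.10659720889615 [-0.05353279  0.          0.          0.          0.        ] [[-0.025, 0.99, -0.139, 0.43], [-1.0, -0.027, -0.008, 0.081], [-0.012, 0.139, 0.99, 0.867], [0.0, 0.0, 0.0, 1.0]]
wrist 59.28694241014943 317.419588560584 233.99295213130998 [-0.0791399  0.         0.         0.         0.       ] [[0.24, 0.935, 0.26, 0.203], [-0.971, 0.231, 0.063, -0.541], [-0.002, -0.267, 0.964, 0.374], [0.0, 0.0, 0.0, 1.0]]
```

View pics/scene0.png

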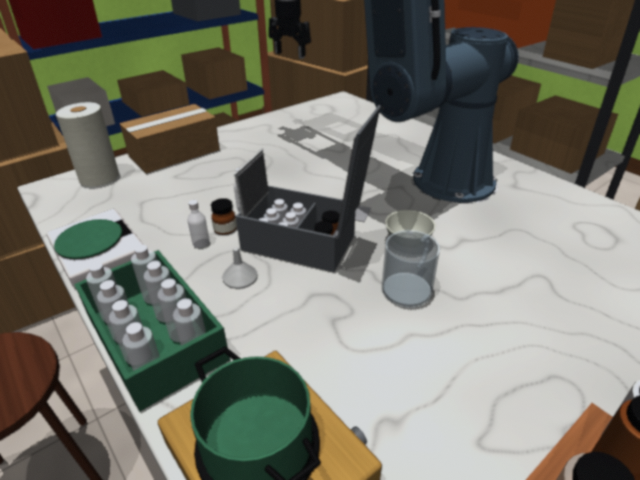

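View pics/top0.png

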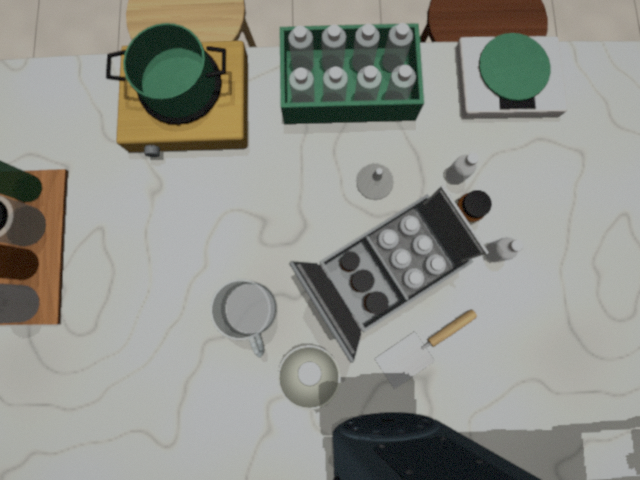

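View pics/wrist0.png

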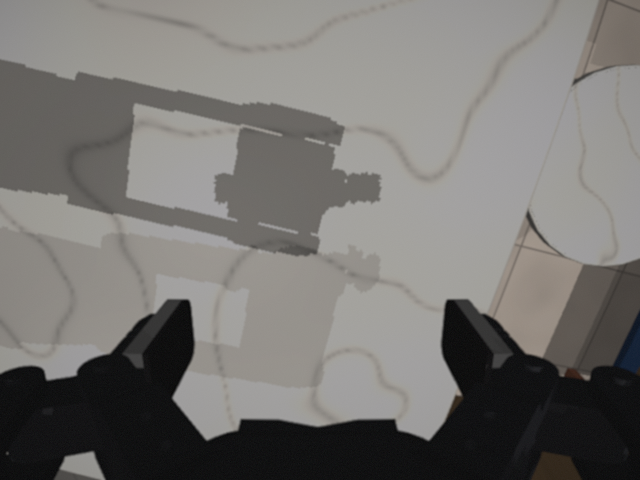

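The top view shows the case centred near pixel (392,262). The upright flap is at its right end (~(450,225)) and the lid leans back at its left end (~(330,310)). The jar (477,205) and bottles (463,168) and (505,248) stand behind the flap, with the jug (247,310) and bowl (310,375) behind the lid.

```bash
cat > h.py <<'E'
import cv2, numpy as np
def K(s):
    f=240/np.tan(np.radians(s["fov_y"]/2)); return np.array([[f,0,s["cx"]],[0,f,s["cy"]],[0,0,1.]])
def ray(s,p):
    u=cv2.undistortPoints(np.array([[p]],float),K(s),np.array(s["distortion"])).ravel()
    E=np.array(s["extrinsics"]); return E[:3,3],E[:3,:3]@np.array([u[0],-u[1],-1])
def onz(s,p,z):
    o,d=ray(s,p); return o+d*(z-o[2])/d[2]
def proj(s,P):
    E=np.array(s["extrinsics"]); P=np.atleast_2d(P); c=(P-E[:3,3])@E[:3,:3]; c=c*[1,-1,-1]
    return cv2.projectPoints(c,np.zeros(3),np.zeros(3),K(s),np.array(s["distortion"]))[0].reshape(-1,2)
E
python3 - <<'E'
import cv2
a=cv2.imread("pics/top0.png")[170:380,280:530]; cv2.imwrite("pics/topc.png",cv2.resize(a,None,fx=3,fy=2.8,interpolation=2)[:600])
a=cv2.imread("pics/scene0.png")[90:290,180:400]; cv2.imwrite("pics/scenec.png",cv2.resize(a,None,fx=3,fy=3,interpolation=2))
E
```

```text
(no output)
```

View pics/topc.png

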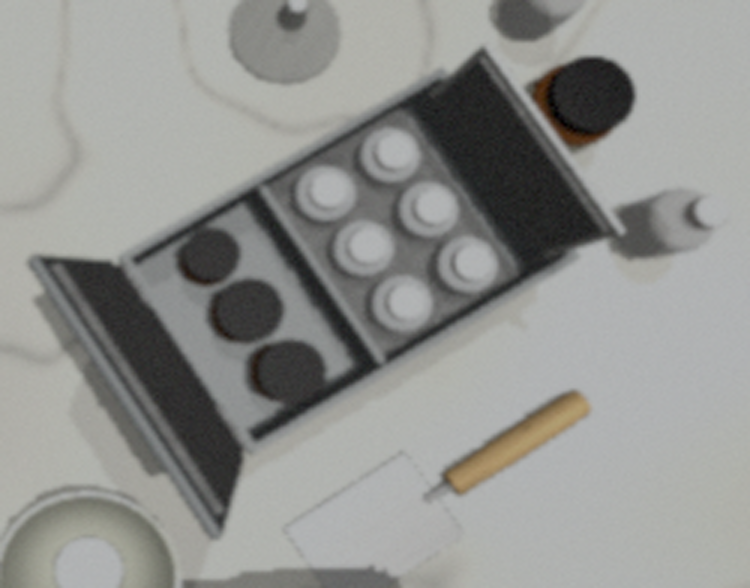

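View pics/scenec.png

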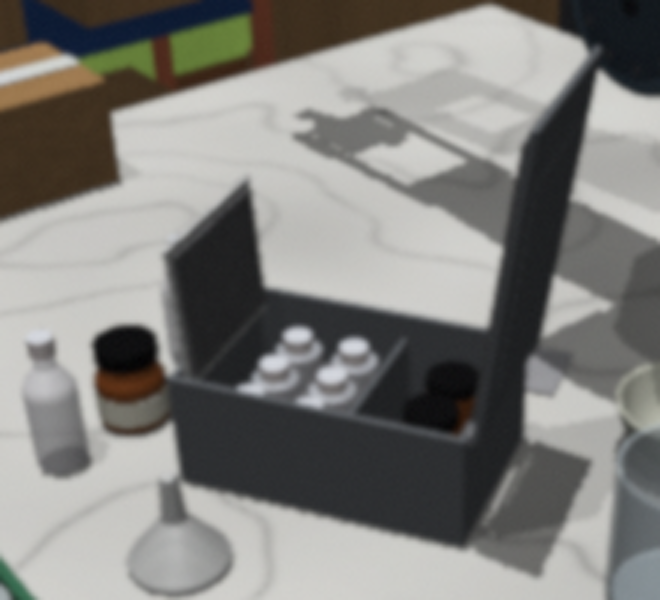

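```bash
cat > m.py <<'E'
from plant import env, snapshot
from h import *
s=snapshot("top"); sc=snapshot("scene")
f=lambda u,v:(280+u/3,170+v/2.8)
g=lambda u,v:(180+u/3,90+v/3)
c={'+y+x':f(122,258),'+y-x':f(250,452),'-y-x':f(578,252),'-y+x':f(443,70)}
W={k:onz(s,p,.09)[:2] for k,p in c.items()}
for k,w in W.items(): print(k,w.round(4))
cen=sum(W.values())/4
ydir=(W['+y+x']+W['+y-x']-W['-y-x']-W['-y+x'])/2; xdir=(W['+y+x']+W['-y+x']-W['-y-x']-W['+y-x'])/2
print(cen,np.linalg.norm(ydir),np.linalg.norm(xdir),np.degrees(np.arctan2(ydir[1],ydir[0]))-90,np.degrees(np.arctan2(xdir[1],xdir[0])))
def tri(p,q):
    o1,d1=ray(s,p);o2,d2=ray(sc,q)
    A=np.array([d1,-d2]).T; t=np.linalg.lstsq(A,o2-o1,rcond=None)[0]
    a=o1+d1*t[0];b=o2+d2*t[1]; return (a+b)/2,np.linalg.norm(a-b)
yaw=np.radians((np.degrees(np.arctan2(ydir[1],ydir[0]))-90+np.degrees(np.arctan2(xdir[1],xdir[0])))/2)
R=np.array([[np.cos(yaw),-np.sin(yaw),0],[np.sin(yaw),np.cos(yaw),0],[0,0,1]]); T=np.array([*cen,0])
def loc(P): return (P-T)@R
for n,p,q in [('lid +x',f(32,258),g(527,140)),('lid -x',f(218,533),g(598,50)),('flap +x',f(485,50),g(170,255)),('flap -x',f(622,232),g(247,182))]:
    P,e=tri(p,q); print(n,P.round(4),'case',loc(P).round(4),'gap',round(e,4))
for n,p,h in [('jar',(280+593/3,170+96/2.8),.07),('botb',f(708,210),.11),('bota',(468,160),.11)]:
    print(n,onz(s,p,h).round(3),loc(onz(s,p,h)).round(3))
for n,p in [('jug',(247,285)),('jugtop',(250,305)),('bowl',(310,375)),('funnel',(375,182))]:
    print(n,onz(s,p,.05).round(3),loc(onz(s,p,.05)).round(3))
# overlay check
im=s["image"][:,:,::-1].copy(); im2=sc["image"][:,:,::-1].copy()
for x in(-.07,.07):
  for y in(-.11,.11):
    for z in (0,.09):
      for S,I in((s,im),(sc,im2)):
        u=proj(S,R@np.array([x,y,z])+T)[0]; cv2.circle(I,tuple(int(round(v)) for v in u),1,(0,0,255) if z else (0,255,0),-1)
cv2.imwrite("pics/ov1.png",np.hstack([cv2.resize(im[170:380,280:530],(400,336)),cv2.resize(im2[90:290,180:400],(400,336))]))
E
python3 m.py
```

```text
+y+x [0.4981 0.0843]
+y-x [0.3811 0.0167]
-y-x [ 0.4947 -0.1731]
-y+x [ 0.6091 -0.1032]
[ 0.49574963 -0.0438209 ] 0.2195107566882177 0.13458136488248584 30.757909936279674 30.716457500860095
lid +x [0.4807 0.1197 0.305 ] case [0.0706 0.1483 0.305 ] gap 0.0012
lid -x [0.3603 0.0498 0.3077] case [-0.0686  0.1497  0.3077] gap 0.0032
flap +x [ 0.597  -0.1024  0.1804] case [ 0.0571 -0.1021  0.1804] gap 0.0044
flap -x [ 0.4958 -0.1656  0.1787] case [-0.0622 -0.1047  0.1787] gap 0.0042
jar [ 0.595 -0.196  0.07 ] [ 0.007 -0.181  0.07 ]
botb [ 0.516 -0.241  0.11 ] [-0.083 -0.18   0.11 ]
bota [ 0.664 -0.171  0.11 ] [ 0.079 -0.195  0.11 ]
jug [0.464 0.216 0.05 ] [0.106 0.239 0.05 ]
jugtop [0.429 0.211 0.05 ] [0.073 0.253 0.05 ]
bowl [0.307 0.108 0.05 ] [-0.085  0.227  0.05 ]
funnel [ 0.645 -0.018  0.05 ] [ 0.141 -0.054  0.05 ]
```

View pics/ov1.png

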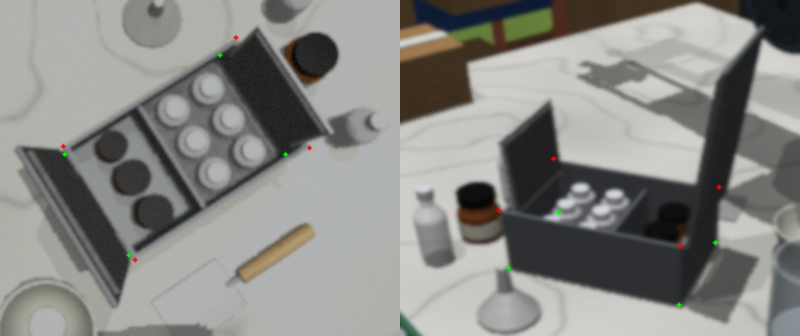

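```bash
cat >> h.py <<'E'
from scipy.spatial.transform import Rotation as Ro
YAW=np.radians(30.73); C=np.array([.4957,-.0438,0]); RC=Ro.from_euler('z',YAW)
def w(P): return RC.apply(np.asarray(P,float))+C
def loc(P): return RC.inv().apply(np.asarray(P)-C)
def rows(st,pts,tilt=0,P0=None,R0=None):
    """case-frame TCP targets -> tool shifts (m) and turn (deg); tilt=deg about case x of tool-down pose with tool x along case x"""
    R0=R0 or Ro.from_euler('xyz',st["tcp_rot"]); P0=st["position"] if P0 is None else P0
    tilts=np.broadcast_to(tilt,len(pts))
    for p,t in zip(pts,tilts):
        Rt=RC*Ro.from_euler('x',180+t,degrees=True)
        print(np.round(p,4), R0.inv().apply(w(p)-P0).round(4),(R0.inv()*Rt).as_rotvec(degrees=True).round(2))
E
python3 - <<'E'
from plant import env
from h import *
s=env.sense(); print(loc(s["position"]))
rows(s,[(0,-.2,.32),(0,-.15,.28)])
E
```

```text
[-0.57049417 -0.25907411  0.23087648]
[ 0.   -0.2   0.32] [-0.2222 -0.5288 -0.0888] [-5.0000e-02  2.0000e-02 -1.0688e+02]
[ 0.   -0.15  0.28] [-0.27   -0.5143 -0.0488] [-5.0000e-02  2.0000e-02 -1.0688e+02]
```

Emit:
move_arm(steps="-1 0 0 -0.09 0 0 0; -1 0 0 -0.09 0 0 -8; -1 -0.02 -0.05 -0.09 0 0 -16; -1 -0.04 -0.1 -0.09 0 0 -24; -1 -0.06 -0.15 -0.09 0 0 -32; -1 -0.08 -0.2 -0.09 0 0 -40; -1 -0.1 -0.25 -0.09 0 0 -48; -1 -0.12 -0.29 -0.09 0 0 -56; -1 -0.14 -0.33 -0.09 0 0 -64; -1 -0.15 -0.37 -0.09 0 0 -72")

```text
t: 1.25
position: [0.4622, -0.322, 0.3216]
tcp_rot: [3.141, -0.0, -0.066]
force: [-0.0, -1.3, 0.4]
grip_width: 0.0002
```

Run:
```python
from plant import env
from h import *
s=env.sense(); print(s["t"],loc(s["position"]),s["joint_positions"])
rows(s,[(0,-.2,.32),(0,-.15,.28)])
```

```text
1.25 [-0.17098627 -0.22205206  0.32158873] [-8.19206814e-01  9.32240511e-02  1.52384739e+00 -4.67977047e-05
  1.52425246e+00 -7.52850928e-01]
[ 0.   -0.2   0.32] [ 0.1284 -0.1151  0.0016] [ 1.000e-02 -1.000e-02 -3.453e+01]
[ 0.   -0.15  0.28] [ 0.1    -0.1563  0.0416] [ 1.000e-02 -1.000e-02 -3.453e+01]
```

Emit:
move_arm(steps="-1 0.03 -0.03 0 0 0 -8; -1 0.06 -0.06 0 0 0 -16; -1 0.09 -0.09 0 0 0 -24; -1 0.128 -0.115 0 0 0 -32; -1 0.114 -0.135 0.02 0 0 -34.5; -1 0.1 -0.156 0.04 0 0 -34.5; -1 0.1 -0.156 0.04 0 0 -34.5; -1 0.1 -0.156 0.04 0 0 -34.5")

```text
t: 2.05
position: [0.5719, -0.1753, 0.2811]
tcp_rot: [-3.141, 0.0, 0.531]
force: [0.1, -0.3, 0.3]
grip_width: 0.0
```

Run:
```python
from plant import env,snapshot
from h import *
a=snapshot("scene")["image"][:,:,::-1];b=snapshot("top")["image"][:,:,::-1]
cv2.imwrite("pics/p1.png",np.hstack([cv2.resize(a[60:360,100:500],(400,300)),cv2.resize(b[150:450,220:620],(400,300))]))
s=env.sense(); print(s["t"],loc(s["position"]),s["tcp_rot"],s["force"])
```

```text
2.15 [-0.00166111 -0.15361189  0.2825842 ] [ 3.13939351e+00 -1.09197705e-03  5.29187128e-01] [-0.39172786 -1.41739681 -0.3932884 ]
```

View pics/p1.png

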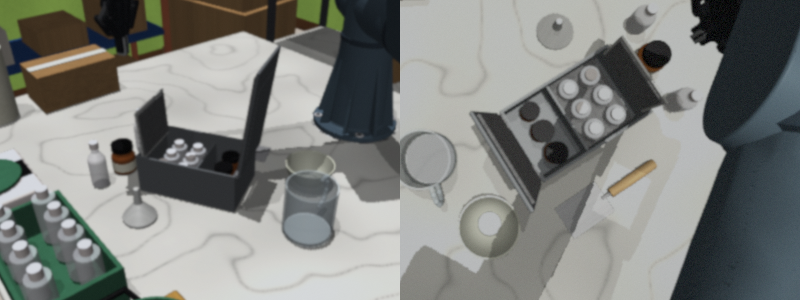

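Run:
```python
from plant import env,snapshot
from h import *
s=env.sense();
for n in("scene","top"):
    S=snapshot(n); print(n,proj(S,s["position"])); cv2.imwrite(f"pics/{n}2.png",S["image"][:,:,::-1])
print(s["t"],s["position"],s["joint_positions"])
```

```text
scene [[221.70448013 112.12415296]]
top [[517.88273798 186.75455596]]
2.15 [ 0.57276674 -0.17669127  0.2825842 ] [-4.96930663e-01  1.95285363e-01  1.48615528e+00 -2.06835053e-04
  1.45770530e+00 -1.02609350e+00]
```

View pics/scene2.png

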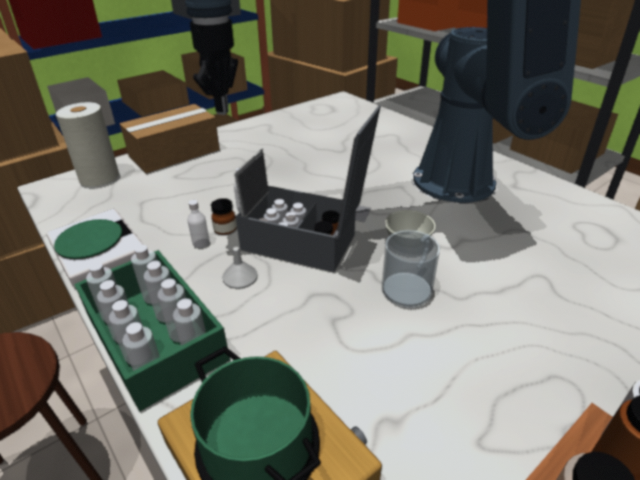

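View pics/top2.png

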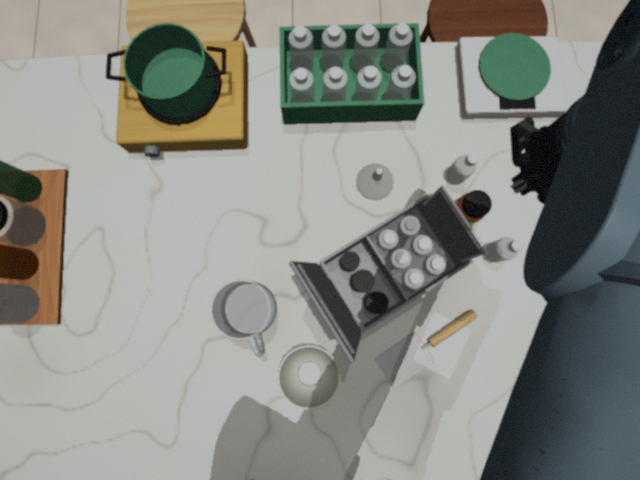

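```bash
cat >> h.py <<'E'
def avg(env,snapshot,n=3):
    P=[];Q=[];F=[]
    for i in range(n):
        s=env.sense();P.append(s["position"]);Q.append(s["tcp_rot"]);F.append(s["force"]); snapshot("wrist") if i<n-1 else 0
    R=Ro.from_euler('xyz',Q).mean(); s["position"]=np.mean(P,0);s["tcp_rot"]=R.as_euler('xyz');s["force"]=np.mean(F,0)
    print("t",s["t"],"case pos",loc(s["position"]).round(4),"std",np.std(P,0).round(4),"rot",np.degrees(s["tcp_rot"]).round(2),"F",RC.inv().apply(s["force"]).round(2))
    return s
E
python3 - <<'E'
from plant import env,snapshot
from h import *
s=avg(env,snapshot,4)
rows(s,[(0,-.145,.25),(0,-.14,.165),(0,-.125,.165)])
E
```

```text
t 2.4 case pos [-0.0019 -0.1535  0.2823] std [0.0001 0.0002 0.0002] rot [ 1.7991e+02 -5.0000e-02  3.0300e+01] F [0.56 0.02 0.14]
[ 0.    -0.145  0.25 ] [ 0.0018 -0.0086  0.0323] [ 0.09 -0.05 -0.43]
[ 0.    -0.14   0.165] [ 0.0017 -0.0137  0.1173] [ 0.09 -0.05 -0.43]
[ 0.    -0.125  0.165] [ 0.0016 -0.0287  0.1172] [ 0.09 -0.05 -0.43]
```

Emit:
move_arm(steps="-1 0.002 -0.008 0.032 0 0 -0.4; -1 0.002 -0.012 0.075 0 0 -0.4; -1 0.002 -0.013 0.117 0 0 -0.4; -1 0.002 -0.013 0.117 0 0 -0.4; -1 0.002 -0.02 0.117 0 0 -0.4; -1 0.002 -0.028 0.117 0 0 -0.4; -1 0.002 -0.028 0.117 0 0 -0.4")

```text
t: 3.1
position: [0.5607, -0.1503, 0.1671]
tcp_rot: [3.138, -0.002, 0.537]
force: [0.4, -0.1, 0.6]
grip_width: 0.0001
```

Run:
```python
from plant import env,snapshot
from h import *
s=avg(env,snapshot,2)
a=snapshot("scene")["image"][:,:,::-1];b=snapshot("top")["image"][:,:,::-1]
cv2.imwrite("pics/p3.png",np.hstack([cv2.resize(a[90:290,170:370],(400,400)),cv2.resize(b[130:330,370:570],(400,400))]))
for r in [90,75,60,45,30,15,5,0]:
    t=np.radians(r); R=.085
    p=(0,-.097+R*np.cos(t)-.004*np.sin(t)-.011,.077+R*np.sin(t)+.004*np.cos(t)); rows(s,[p])
```

```text
t 3.15 case pos [ 0.0014 -0.1249  0.167 ] std [0.     0.0002 0.0001] rot [ 1.7981e+02 -1.3000e-01  3.0790e+01] F [ 0.11 -0.37  0.95]
[ 0.    -0.112  0.162] [-0.0014 -0.0129  0.005 ] [ 0.19 -0.13  0.06]
[ 0.     -0.0899  0.1601] [-0.0014 -0.035   0.0067] [ 0.19 -0.13  0.06]
[ 0.     -0.069   0.1526] [-0.0014 -0.0559  0.0142] [ 0.19 -0.13  0.06]
[ 0.     -0.0507  0.1399] [-0.0014 -0.0742  0.0268] [ 0.19 -0.13  0.06]
[ 0.     -0.0364  0.123 ] [-0.0014 -0.0886  0.0437] [ 0.19 -0.13  0.06]
[ 0.     -0.0269  0.1029] [-0.0014 -0.0981  0.0638] [ 0.19 -0.13  0.06]
[ 0.     -0.0237  0.0884] [-0.0015 -0.1015  0.0783] [ 0.19 -0.13  0.06]
[ 0.    -0.023  0.081] [-0.0015 -0.1021  0.0857] [ 0.19 -0.13  0.06]
```

View pics/p3.png

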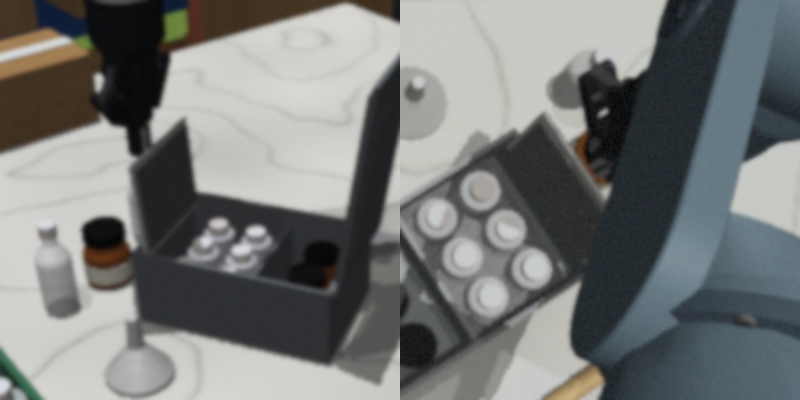

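The fingertips (scene crop ~(140,145)) are just behind the flap's outer face near its top edge. Next I'll push along the arc.

Emit:
move_arm(steps="-1 -0.001 -0.013 0.005 0 0 0; -1 -0.001 -0.02 0.005 0 0 0; -1 -0.001 -0.028 0.006 0 0 0; -1 -0.001 -0.035 0.007 0 0 0; -1 -0.001 -0.042 0.009 0 0 0; -1 -0.001 -0.049 0.011 0 0 0; -1 -0.001 -0.056 0.014 0 0 0; -1 -0.001 -0.056 0.014 0 0 0")

```text
t: 4.05
position: [0.5293, -0.1017, 0.1496]
tcp_rot: [-3.14, 0.001, 0.537]
force: [0.4, 0.7, 0.1]
grip_width: -0.0
```

Run:
```python
from plant import env,snapshot
from h import *
s=avg(env,snapshot,2)
a=snapshot("scene")["image"][:,:,::-1];b=snapshot("top")["image"][:,:,::-1]
cv2.imwrite("pics/p4.png",np.hstack([cv2.resize(a[90:290,170:370],(400,400)),cv2.resize(b[130:330,370:570],(400,400))]))
```

```text
t 4.1 case pos [-0.0007 -0.0672  0.1498] std [0.0002 0.0002 0.0002] rot [-1.7992e+02  3.0000e-02  3.0790e+01] F [ 0.16  0.34 -0.08]
```

View pics/p4.png

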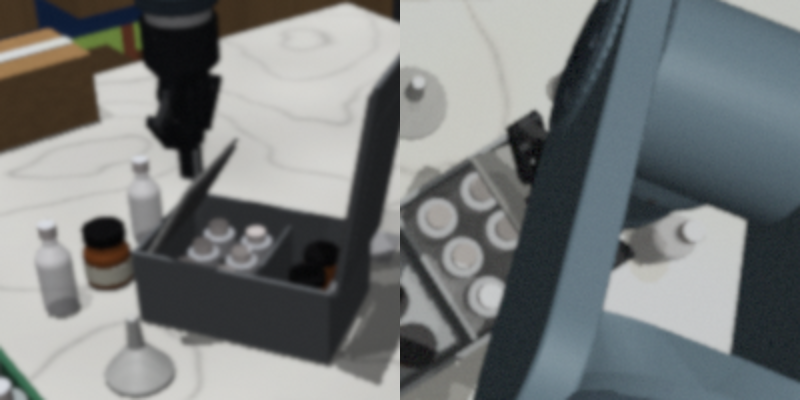

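Emit:
move_arm(steps="-1 0 -0.009 0.005 0 0 0; -1 0 -0.017 0.01 0 0 0; -1 0 -0.025 0.018 0 0 0; -1 0 -0.031 0.027 0 0 0; -1 0 -0.036 0.037 0 0 0; -1 0 -0.04 0.047 0 0 0; -1 0 -0.042 0.055 0 0 0; -1 0 -0.043 0.061 0 0 0; -1 0 -0.043 0.065 0 0 0; -1 0 -0.043 0.065 0 0 0")

```text
t: 5.2
position: [0.5078, -0.066, 0.0846]
tcp_rot: [-3.141, 0.001, 0.537]
force: [-0.3, -0.4, 0.9]
grip_width: 0.0001
```

Run:
```python
from plant import env,snapshot
from h import *
s=avg(env,snapshot,3)
a=snapshot("scene")["image"][:,:,::-1];b=snapshot("wrist")["image"][:,:,::-1]
cv2.imwrite("pics/p5.png",np.hstack([cv2.resize(a[90:290,170:370],(400,400)),cv2.resize(b,(400,300),interpolation=3)[[*range(300)]+[299]*100]]))
```

```text
t 5.3 case pos [-0.0008 -0.0255  0.085 ] std [0.0002 0.0001 0.0003] rot [-1.7999e+02  2.0000e-02  3.0740e+01] F [-0.21 -0.16  0.62]
```

View pics/p5.png

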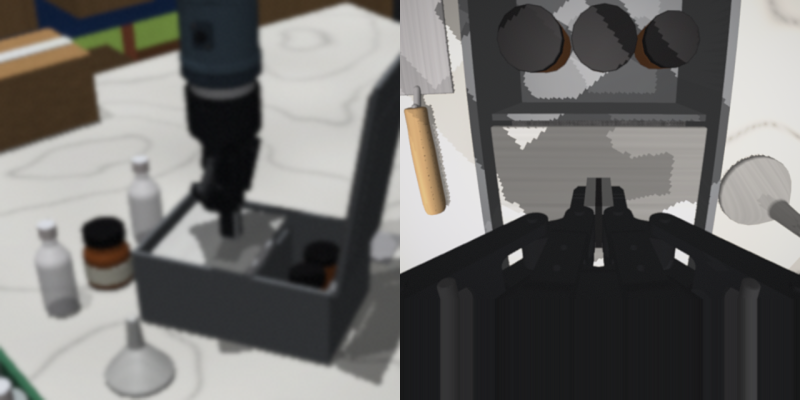

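Flap is nearly flat (wrist view: bright plate with its free edge at the divider, rows ~127). I'll press down in small increments until there's firm contact.

Emit:
move_arm(steps="-1 0 0 0.002 0 0 0; -1 0 0 0.004 0 0 0; -1 0 0 0.005 0 0 0; -1 0 0 0.005 0 0 0")

```text
t: 5.8
position: [0.5085, -0.0661, 0.0809]
tcp_rot: [3.141, -0.0, 0.537]
force: [-0.8, 1.1, 5.8]
grip_width: -0.0
```

Run:
```python
from plant import env,snapshot
from h import *
s=avg(env,snapshot,3)
```

```text
t 5.9 case pos [-0.0004 -0.0257  0.0809] std [0. 0. 0.] rot [ 1.7997e+02 -2.0000e-02  3.0760e+01] F [-0.53  1.13  5.51]
```

Emit:
move_arm(steps="-1 0 0 0.002 0 0 0; -1 0 0 0.002 0 0 0; -1 0 0 -0.01 0 0 0; -1 0 0 -0.05 0 0 0; -1 0 0 -0.1 0 0 0; -1 0 0 -0.15 0 0 0; -1 0 0 -0.2 0 0 0; -1 0 0 -0.25 0 0 0; -1 0 0 -0.27 0 0 0; -1 0 0 -0.27 0 0 0")

```text
t: 6.9
position: [0.5097, -0.0665, 0.3549]
tcp_rot: [3.135, -0.005, 0.537]
force: [0.7, -0.7, -1.1]
grip_width: 0.0002
```

Run:
```python
from plant import env,snapshot
from h import *
s=avg(env,snapshot,3); print(s["joint_positions"])
for n in("scene","wrist","top"):
    S=snapshot(n); cv2.imwrite(f"pics/{n}6.png",S["image"][:,:,::-1])
a=snapshot("scene")["image"][:,:,::-1];b=snapshot("wrist")["image"][:,:,::-1]
cv2.imwrite("pics/p6.png",np.hstack([cv2.resize(a[90:290,170:370],(400,400)),cv2.resize(b,(400,300),interpolation=3)[[*range(300)]+[299]*100]]))
rows(s,[(0,.25,.38),(0,.19,.29)])
print(w((0,.25,.38)),w((0,.2,.29)))
```

```text
t 7.0 case pos [-2.000e-04 -2.590e-02  3.522e-01] std [0.0007 0.0003 0.0021] rot [ 1.7983e+02 -1.4000e-01  3.0760e+01] F [ 0.09 -0.3  -0.91]
[-3.61081806e-01 -3.76492283e-02  1.60268066e+00  9.69795869e-06
  1.57669954e+00 -8.97777771e-01]
[0.   0.25 0.38] [ 0.0004 -0.2758 -0.0286] [ 0.17 -0.14  0.03]
[0.   0.19 0.29] [ 2.000e-04 -2.161e-01  6.160e-02] [ 0.17 -0.14  0.03]
[0.36795173 0.17109621 0.38      ] [0.39350139 0.12811697 0.29      ]
```

View pics/p6.png

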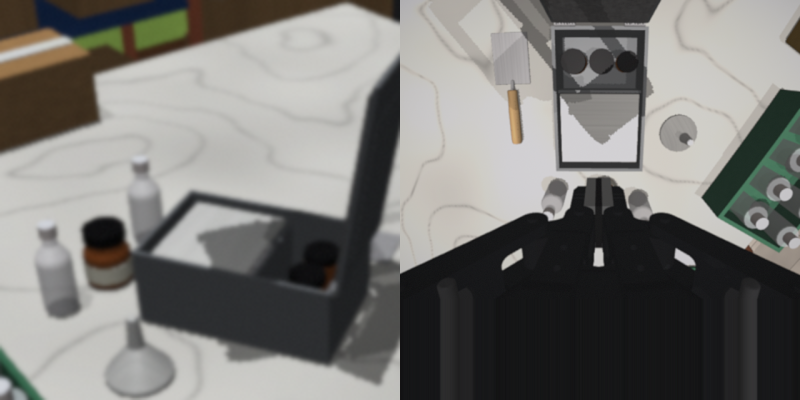

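View pics/top6.png

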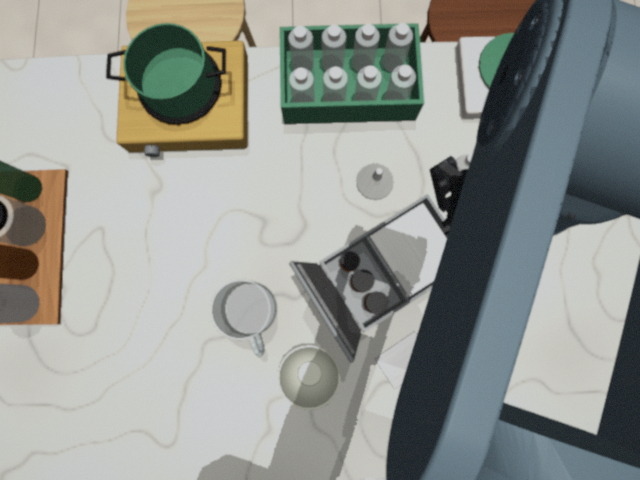

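Emit:
move_arm(steps="-1 0 -0.02 -0.035 0 0 0; -1 0 -0.06 -0.045 0 0 0; -1 0 -0.1 -0.045 0 0 0; -1 0 -0.14 -0.045 0 0 0; -1 0 -0.18 -0.045 0 0 0; -1 0 -0.22 -0.045 0 0 0; -1 0 -0.26 -0.045 0 0 0; -1 0 -0.27 -0.045 0 0 0; -1 0 -0.27 -0.045 0 0 0; -1 0 -0.27 -0.045 0 0 0")

```text
t: 8.25
position: [0.3704, 0.1656, 0.3949]
tcp_rot: [3.141, 0.001, 0.537]
force: [0.1, 0.4, -0.0]
grip_width: -0.0002
```

Run:
```python
from plant import env,snapshot
from h import *
s=avg(env,snapshot,3); print(s["joint_positions"])
a=snapshot("scene")["image"][:,:,::-1];b=snapshot("top")["image"][:,:,::-1]
cv2.imwrite("pics/p7.png",np.hstack([cv2.resize(a[:400,150:550],(400,400)),cv2.resize(b,(400,300),interpolation=3)[[*range(300)]+[299]*100]]))
rows(s,[(0,.24,.38),(0,.24,.275),(0,.2,.275)])
```

```text
t 8.35 case pos [-0.0007  0.2437  0.3949] std [0.0001 0.0002 0.    ] rot [1.7999e+02 5.0000e-02 3.0710e+01] F [0.05 0.04 0.28]
[ 1.24816257e-01 -3.07524390e-01  1.74670214e+00 -3.58068802e-04
  1.70319315e+00 -4.10387654e-01]
[0.   0.24 0.38] [0.0007 0.0037 0.0149] [ 0.01  0.05 -0.02]
[0.    0.24  0.275] [0.0008 0.0037 0.1199] [ 0.01  0.05 -0.02]
[0.    0.2   0.275] [0.0008 0.0437 0.1199] [ 0.01  0.05 -0.02]
```

View pics/p7.png

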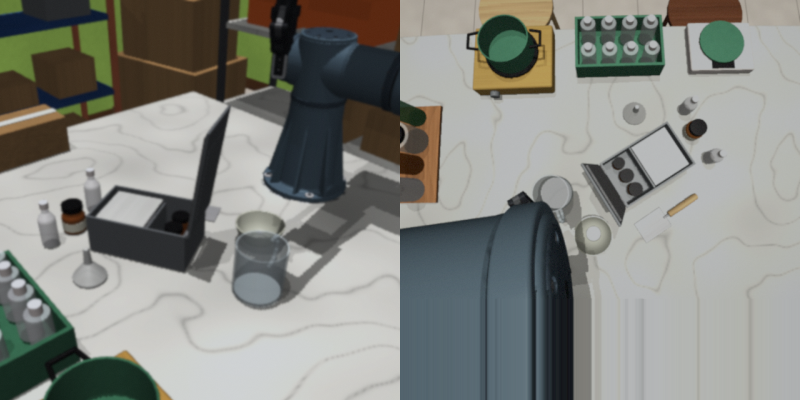

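Emit:
move_arm(steps="-1 0.001 0.004 0.03 0 0 0; -1 0.001 0.004 0.06 0 0 0; -1 0.001 0.004 0.09 0 0 0; -1 0.001 0.004 0.115 0 0 0; -1 0.001 0.015 0.115 0 0 0; -1 0.001 0.028 0.115 0 0 0; -1 0.001 0.04 0.115 0 0 0; -1 0.001 0.05 0.115 0 0 0; -1 0.001 0.05 0.115 0 0 0")

```text
t: 9.35
position: [0.3979, 0.1222, 0.2814]
tcp_rot: [3.14, -0.002, 0.534]
force: [-0.0, 0.7, 0.4]
grip_width: -0.0001
```

Run:
```python
from plant import env,snapshot
from h import *
s=avg(env,snapshot,3); print(s["joint_positions"])
a=snapshot("scene")["image"][:,:,::-1];b=snapshot("top")["image"][:,:,::-1]
cv2.imwrite("pics/p8.png",np.hstack([cv2.resize(a[60:260,250:450],(400,400)),cv2.resize(b[200:400,200:400],(400,400))]))
R=.19
for r in [100,90,80,70,60,50,40,30,20,10,5,0]:
    t=np.radians(r)
    p=(0,.11-R*np.cos(t)+.011*np.sin(t)+.011,.09+R*np.sin(t)+.011*np.cos(t)); rows(s,[p])
```

```text
t 9.45 case pos [0.0006 0.1934 0.2811] std [0.0004 0.0004 0.0002] rot [ 1.7996e+02 -7.0000e-02  3.0650e+01] F [-0.06  0.47 -0.17]
[ 1.35702603e-02 -2.40366212e-01  1.91678147e+00  2.43544774e-04
  1.46440267e+00 -5.22000692e-01]
[0.     0.1648 0.2752] [-0.0006  0.0286  0.0059] [ 0.04 -0.07 -0.08]
[0.    0.132 0.28 ] [-0.0005  0.0614  0.0011] [ 0.04 -0.07 -0.08]
[0.     0.0988 0.279 ] [-0.0005  0.0946  0.0021] [ 0.04 -0.07 -0.08]
[0.     0.0664 0.2723] [-0.0004  0.1271  0.0089] [ 0.04 -0.07 -0.08]
[0.     0.0355 0.26  ] [-0.0004  0.1579  0.0212] [ 0.04 -0.07 -0.08]
[0.     0.0073 0.2426] [-0.0004  0.1861  0.0386] [ 0.04 -0.07 -0.08]
[ 0.     -0.0175  0.2206] [-0.0004  0.2109  0.0607] [ 0.04 -0.07 -0.08]
[ 0.     -0.038   0.1945] [-0.0004  0.2314  0.0867] [ 0.04 -0.07 -0.08]
[ 0.     -0.0538  0.1653] [-0.0004  0.2471  0.1159] [ 0.04 -0.07 -0.08]
[ 0.     -0.0642  0.1338] [-0.0004  0.2575  0.1474] [ 0.04 -0.07 -0.08]
[ 0.     -0.0673  0.1175] [-0.0004  0.2606  0.1637] [ 0.04 -0.07 -0.08]
[ 0.    -0.069  0.101] [-0.0004  0.2623  0.1803] [ 0.04 -0.07 -0.08]
```

View pics/p8.png

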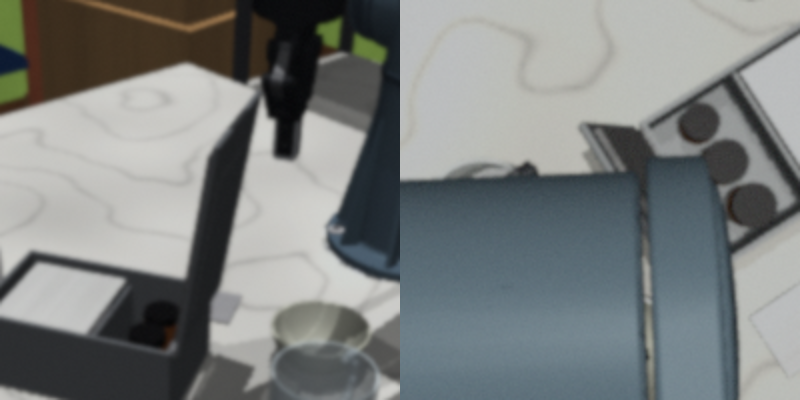

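Fingertips (scene crop ~(285,150)) are behind the lid's outer face, below its top edge, with clear space to the jug and bowl. Next I'll push the lid over.

Emit:
move_arm(steps="-1 -0.001 0.016 0.003 0 0 0; -1 -0.001 0.028 0.005 0 0 0; -1 -0.001 0.04 0.003 0 0 0; -1 -0.001 0.052 0.002 0 0 0; -1 -0.001 0.064 0.001 0 0 0; -1 -0.001 0.078 0.001 0 0 0; -1 -0.001 0.094 0.002 0 0 0; -1 -0.001 0.11 0.005 0 0 0; -1 -0.001 0.127 0.009 0 0 0; -1 -0.001 0.127 0.009 0 0 0")

```text
t: 10.55
position: [0.4616, 0.0118, 0.2705]
tcp_rot: [3.141, 0.001, 0.534]
force: [-0.6, 0.6, -0.2]
grip_width: -0.0001
```

Run:
```python
from plant import env,snapshot
from h import *
s=avg(env,snapshot,3)
a=snapshot("scene")["image"][:,:,::-1];b=snapshot("top")["image"][:,:,::-1]
cv2.imwrite("pics/p9.png",np.hstack([cv2.resize(a[60:260,230:430],(400,400)),cv2.resize(b[170:370,240:440],(400,400))]))
R=.19
for r in [70,60,50,40,30,20,10,5,0]:
    t=np.radians(r)
    p=(0,.11-R*np.cos(t)+.011*np.sin(t)+.011,.09+R*np.sin(t)+.011*np.cos(t)); rows(s,[p])
```

```text
t 10.65 case pos [-0.0008  0.0662  0.2707] std [0.0003 0.0007 0.0002] rot [-1.800e+02  2.000e-02  3.064e+01] F [-0.12  0.73 -0.11]
[0.     0.0664 0.2723] [ 0.0008 -0.0002 -0.0016] [-0.    0.02 -0.09]
[0.     0.0355 0.26  ] [0.0009 0.0307 0.0107] [-0.    0.02 -0.09]
[0.     0.0073 0.2426] [0.0009 0.0589 0.0281] [-0.    0.02 -0.09]
[ 0.     -0.0175  0.2206] [0.001  0.0837 0.0502] [-0.    0.02 -0.09]
[ 0.     -0.038   0.1945] [0.001  0.1042 0.0762] [-0.    0.02 -0.09]
[ 0.     -0.0538  0.1653] [0.0011 0.12   0.1054] [-0.    0.02 -0.09]
[ 0.     -0.0642  0.1338] [0.0011 0.1304 0.1369] [-0.    0.02 -0.09]
[ 0.     -0.0673  0.1175] [0.0011 0.1335 0.1532] [-0.    0.02 -0.09]
[ 0.    -0.069  0.101] [0.0011 0.1352 0.1697] [-0.    0.02 -0.09]
```

View pics/p9.png

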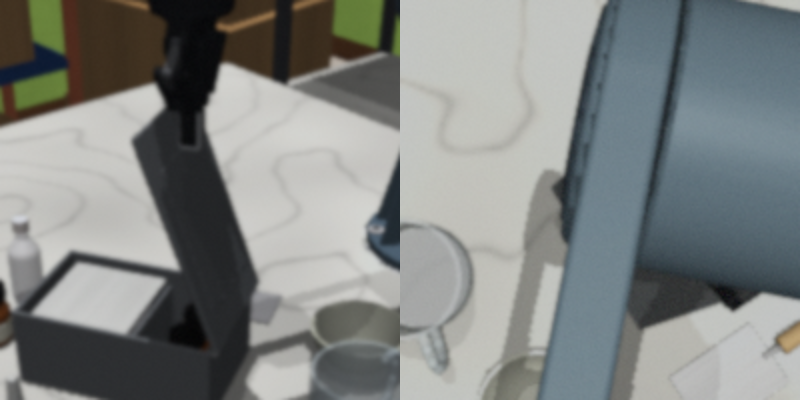

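The lid is at about 70°, with the fingers on its outer face. Continuing along the arc.

Emit:
move_arm(steps="-1 0.001 0.011 0.002 0 0 0; -1 0.001 0.021 0.006 0 0 0; -1 0.001 0.031 0.011 0 0 0; -1 0.001 0.041 0.016 0 0 0; -1 0.001 0.05 0.022 0 0 0; -1 0.001 0.059 0.028 0 0 0; -1 0.001 0.068 0.035 0 0 0; -1 0.001 0.076 0.042 0 0 0; -1 0.001 0.084 0.05 0 0 0; -1 0.001 0.084 0.05 0 0 0")

```text
t: 11.75
position: [0.5039, -0.0584, 0.2196]
tcp_rot: [-3.14, 0.002, 0.536]
force: [-0.5, -0.6, 0.3]
grip_width: 0.0002
```

Run:
```python
from plant import env,snapshot
from h import *
s=avg(env,snapshot,3)
a=snapshot("scene")["image"][:,:,::-1];b=snapshot("wrist")["image"][:,:,::-1]
cv2.imwrite("pics/p10.png",np.hstack([cv2.resize(a[60:260,230:430],(400,400)),cv2.resize(b,(400,300),interpolation=3)[[*range(300)]+[299]*100]]))
R=.19
for r in [40,30,20,10,5,0]:
    t=np.radians(r)
    p=(0,.11-R*np.cos(t)+.011*np.sin(t)+.011,.09+R*np.sin(t)+.011*np.cos(t)); rows(s,[p])
```

```text
t 11.85 case pos [-2.000e-04 -1.640e-02  2.201e-01] std [0.0001 0.0003 0.0005] rot [-1.7991e+02  8.0000e-02  3.0720e+01] F [-0.04 -0.56 -0.18]
[ 0.     -0.0175  0.2206] [ 0.0002  0.001  -0.0004] [-0.09  0.08 -0.01]
[ 0.     -0.038   0.1945] [0.0002 0.0217 0.0256] [-0.09  0.08 -0.01]
[ 0.     -0.0538  0.1653] [0.0003 0.0374 0.0548] [-0.09  0.08 -0.01]
[ 0.     -0.0642  0.1338] [0.0003 0.0479 0.0862] [-0.09  0.08 -0.01]
[ 0.     -0.0673  0.1175] [0.0003 0.051  0.1026] [-0.09  0.08 -0.01]
[ 0.    -0.069  0.101] [0.0003 0.0528 0.1191] [-0.09  0.08 -0.01]
```

View pics/p10.png

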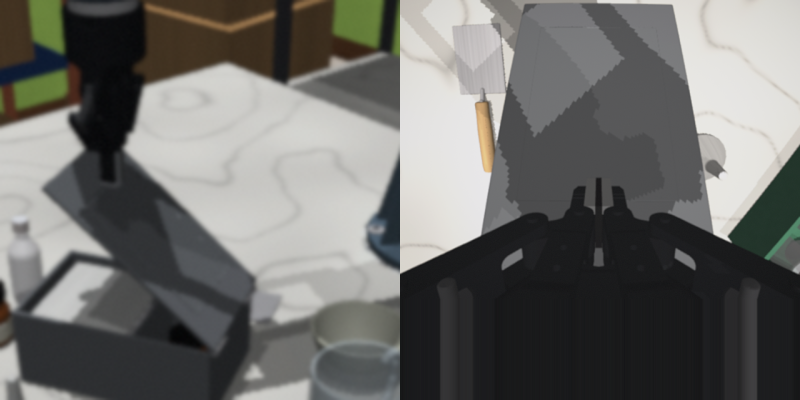

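The lid is at about 40° and the contact is well placed. Continuing.

Emit:
move_arm(steps="-1 0 0.008 0.009 0 0 0; -1 0 0.016 0.018 0 0 0; -1 0 0.022 0.026 0 0 0; -1 0 0.028 0.036 0 0 0; -1 0 0.033 0.046 0 0 0; -1 0 0.038 0.056 0 0 0; -1 0 0.042 0.067 0 0 0; -1 0 0.045 0.078 0 0 0; -1 0 0.048 0.088 0 0 0; -1 0 0.05 0.098 0 0 0")

```text
t: 12.95
position: [0.5299, -0.1008, 0.1223]
tcp_rot: [-3.141, 0.0, 0.537]
force: [0.3, -0.3, 1.7]
grip_width: 0.0001
```

Emit:
move_arm(steps="-1 0 0.001 0.005 0 0 0; -1 0 0.002 0.01 0 0 0; -1 0 0.003 0.015 0 0 0; -1 0 0.003 0.018 0 0 0; -1 0 0.003 0.018 0 0 0")

```text
t: 13.45
position: [0.5313, -0.1032, 0.105]
tcp_rot: [-3.141, 0.0, 0.537]
force: [1.7, 0.0, -0.6]
grip_width: 0.0003
```

Run:
```python
from plant import env,snapshot
from h import *
s=avg(env,snapshot,3)
a=snapshot("scene")["image"][:,:,::-1];b=snapshot("wrist")["image"][:,:,::-1]
cv2.imwrite("pics/p11.png",np.hstack([cv2.resize(a[90:290,190:390],(400,400)),cv2.resize(b,(400,300),interpolation=3)[[*range(300)]+[299]*100]]))
rows(s,[(0,-.069,.101)])
```

```text
t 13.55 case pos [ 0.0004 -0.0693  0.1052] std [0.0001 0.     0.0002] rot [-179.99    0.     30.76] F [ 0.63 -0.49 -0.75]
[ 0.    -0.069  0.101] [-0.0004 -0.0003  0.0042] [-0.01  0.    0.03]
```

View pics/p11.png

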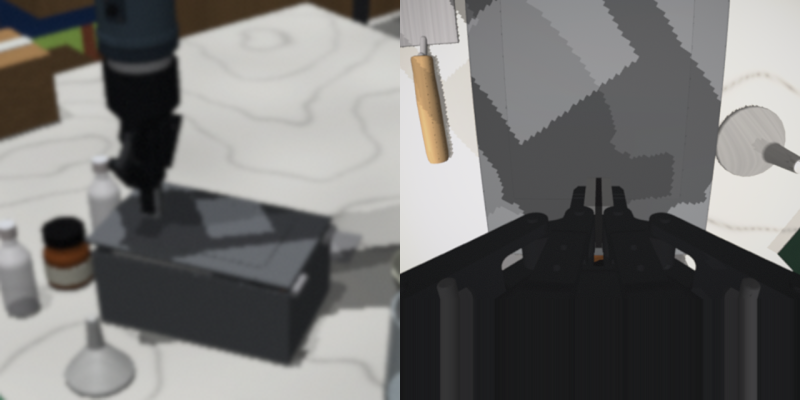

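Nearly shut. Pressing in small steps to a firm stop.

Emit:
move_arm(steps="-1 0 0 0.002 0 0 0; -1 0 0 0.004 0 0 0; -1 0 0 0.006 0 0 0; -1 0 0 0.006 0 0 0")

```text
t: 14.05
position: [0.5317, -0.1034, 0.0999]
tcp_rot: [3.141, -0.0, 0.537]
force: [-2.0, 0.1, 6.4]
grip_width: 0.0003
```

Run:
```python
from plant import env,snapshot
from h import *
s=avg(env,snapshot,3)
```

```text
t 14.15 case pos [ 0.0005 -0.0696  0.1   ] std [0. 0. 0.] rot [ 1.7998e+02 -1.0000e-02  3.0760e+01] F [-1.29  1.31  6.3 ]
```

Emit:
move_arm(steps="-1 0 0 0.002 0 0 0; -1 0 0 0.004 0 0 0; -1 0 0 0.006 0 0 0; -1 0 0 0.006 0 0 0")

```text
t: 14.55
position: [0.5321, -0.1034, 0.0992]
tcp_rot: [3.141, 0.0, 0.538]
force: [-19.8, 7.6, 48.0]
grip_width: 0.0001
```

Run:
```python
from plant import env,snapshot
from h import *
s=avg(env,snapshot,3)
```

```text
t 14.65 case pos [ 0.0009 -0.0698  0.0992] std [0. 0. 0.] rot [179.94   0.    30.81] F [-13.8   16.52  47.97]
```

Hard stop: 48 N with no further travel. Retracting straight up.

Emit:
move_arm(steps="-1 0 0 0 0 0 0; -1 0 0 -0.008 0 0 0; -1 0 0 -0.04 0 0 0; -1 0 0 -0.08 0 0 0; -1 0 0 -0.12 0 0 0; -1 0 0 -0.16 0 0 0; -1 0 0 -0.2 0 0 0; -1 0 0 -0.25 0 0 0; -1 0 0 -0.25 0 0 0; -1 0 0 -0.25 0 0 0")

```text
t: 15.65
position: [0.532, -0.1034, 0.3446]
tcp_rot: [3.139, -0.002, 0.537]
force: [-1.1, -0.9, -1.5]
grip_width: 0.0001
```

Emit:
move_arm(steps="-1 0 0.03 0 0 0 0; -1 0 0.07 0 0 0 0; -1 0 0.11 0 0 0 0; -1 -0.03 0.15 0 0 0 0; -1 -0.06 0.18 0 0 0 0; -1 -0.09 0.2 0 0 0 0; -1 -0.09 0.2 0 0 0 0; -1 -0.09 0.2 0 0 0 0; -1 -0.09 0.2 0 0 0 0")

```text
t: 16.55
position: [0.5564, -0.32, 0.3419]
tcp_rot: [-3.139, 0.0, 0.537]
force: [-0.7, 0.3, 0.1]
grip_width: 0.0
```

```bash
python3 - <<'E'
from plant import env,snapshot
from h import *
s=avg(env,snapshot,3)
for n in("scene","top"):
    S=snapshot(n); cv2.imwrite(f"pics/{n}12.png",S["image"][:,:,::-1])
E
python3 - <<'E'
import cv2
a=cv2.imread("pics/scene12.png")[100:300,180:380]; cv2.imwrite("pics/p12.png",cv2.resize(a,(600,600),interpolation=2))
E
```

```text
t 16.65 case pos [-0.0887 -0.2684  0.3423] std [0.0002 0.0001 0.0004] rot [-1.7991e+02  1.0000e-02  3.0830e+01] F [0.14 0.25 0.08]
```

View pics/p12.png

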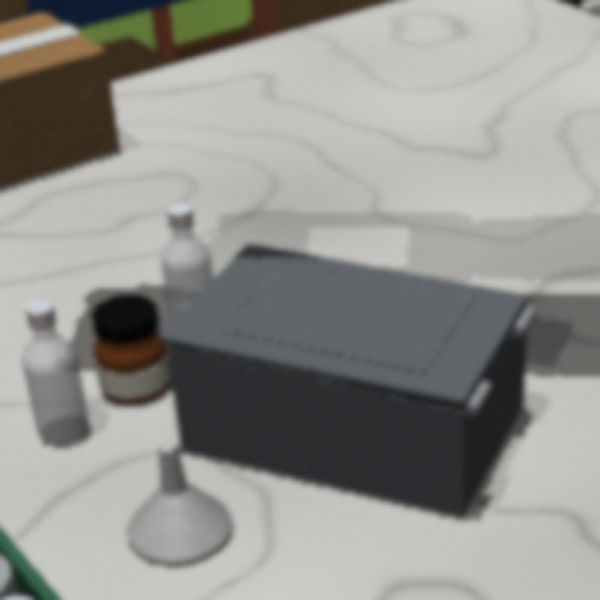

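View pics/top12.png

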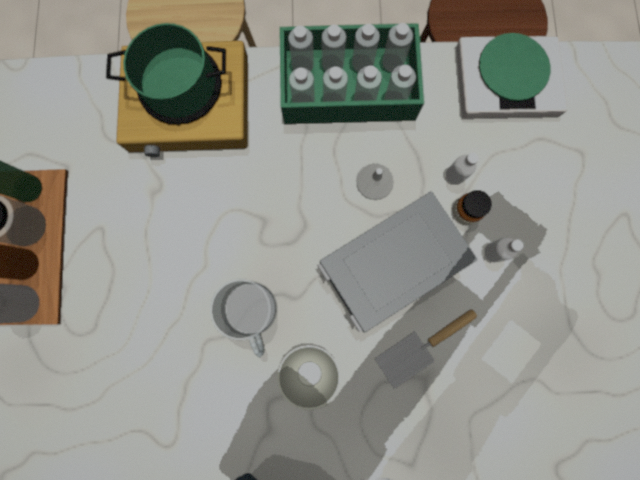

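The lid lies flush on the case, and all the items around it are at the same pixels as before: jar (475,205), bottles (463,168) and (507,248), jug (247,310), bowl (310,375), funnel (375,181). Handing in.

Run:
```python
from plant import env
print(env.finish_job())
```

```text
the job is handed in; nothing more can be done
None
```

The case is closed and the job is handed in, at about 16.7 s of the 64 s allowed. I pushed the inner flap flat first, then the lid fully shut. Both were pushed with closed fingertips on the outer faces only.

- **Flap:** pressing down on it stopped the fingertips at 80.9 mm, against 81 mm expected when flat. The force there was 5.5 N. The pictures showed it lying flat before I touched the lid.
- **Lid:** it stopped hard at 99–100 mm, against 101 mm expected. The final press reached about 48 N vertically with no more travel, and the lid looked flush in both camera views. The wrist total was just over 50 N, well under the 120 N limit, and it came from the fingertips rather than the arm or gripper body.
- **Surroundings:** the bottles, jar, jug, bowl, funnel and spatula are standing where they were, judged by comparing the top views before and after. The arm is clear of everything.

No check failed. The 1–2 mm difference in lid height is within the camera calibration error and the press flexing the arm.

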